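Set the iris of a radiograph viewer and switch on its lamp

ROBOT

A 7-joint arm with a two-finger parallel gripper is mounted at the origin on the work surface. World frame = base frame: x ahead of the robot, y to its left, z up, the work surface at z = 0. Lengths are in m, angles in rad, forces in N, time in s.
With the tool pointing down it reaches from about 0.4 to 0.85 m from the base axis. Payload 4.5 kg.
Tool frame: the origin (TCP) lies between the finger pads; the fingertips stand 19 mm ahead of it and the grasp point (between the pads) is the TCP; z points along the fingers, y is the line along which they close (so a half turn about z gives the same grasp; the last joint's range is limited). The gripper opens to 88 mm and grips with 3 to 60 N. Pads are 18 mm wide; open, the fingers measure 123 mm over their backs; the gripper's body (75 mm by 187 mm) begins 45 mm behind the grasp point.
Start: joints at [1.281, 0.689, -0.195, 1.565, 0.157, 0.902, -0.215], TCP at [0.199, -0.593, 0.258] pointing down, gripper open.
Joint ranges: [-3.01, 3.01], [-0.46, 2.08], [-1.47, 1.51], [0.13, 2.56], [-1, 4.14], [0.04, 2.09], [-2.66, 2.66]. Speed limits (rad/s): [2.57, 2.57, 3.14, 3.14, 3.14, 3.14, 3.14].

INTERFACE

Orientations are given as [roll, pitch, yaw] about the fixed x, y, z axes, in that order (R = Rz(yaw) Ry(pitch) Rx(roll)).
In Python, from rig import bot gives the robot as it stands.
- The arm moves only by the tool move_arm, never from a script. Its argument "series" is a list of rows, each a list of 2 entries, a list of its own where there are three numbers: the shift along the tool's x, y, z in cm, then the turn about the tool's z in rad. In form: [[[dx, dy, dz], twist], ...]. A call has 1 to 20 rows; each row is the pose to reach, as a shift and turn from the pose commanded when the call began, along the tool's axes at that moment; what a row does not reach only later rows make up. A row lasts 1/10 s, in which the tool goes at most 50 mm and 8.59 degrees, less where a joint would pass 70% of its speed; a pose out of reach is approached as far as the arm can. A call with a gripper value outside its range is refused whole. "jaw" is the gripper's target within -1 to 1 (shut at 1, half-way at 0, fully open at -1), set as the call begins (left out, the last holds). The fingers move at their own pace and stop on an object; "newtons" is the grip in N (left out, the last holds). Time passes only in rows, so rows that repeat a pose let the fingers close. It gives the time, the measured TCP pose, the force, the opening and the grip force at its end, in the units of the state.
- bot.state(): the state, without advancing time (a new reading comes with each control period).
- bot.get_image(name): name is "scene" or "top" or "wrist"; returns a dict with "img" (384x512x3 uint8, red, green, blue), "fx", "fy", "cx", "cy" (pixels), "R" (3x3) and "t" (3): a world point X has camera coordinates R X + t. Camera axes: x right, y down, z forward; pixel columns grow to the right and rows downward; lengths in m; the calibration is good to about 2 mm. The wrist camera is an equidistant fisheye: a pixel r from the principal point sees the ray r / f radians off the axis. A picture is of the moment at which its call begins. There is no depth.
- bot.sign_off(): hands the job in; it is judged then, once.
Trained networks look in the newest picture that a camera, given by its name, has taken for a name from the list of things; names that differ only in an ending like _2 or _b are one class to them, and where a whole thing is asked for, a point or a joint stands for the part that bears it (a point fixed in the world has none). Each returns a list of dicts, best first, with "score" (0 to 1); they miss things now and then, are a little off and sometimes report something else, mostly with a low value. They report only what shows in the picture. A call takes as long as a camera call.
- bot.outline_of(name, camera): "mask" (384x512 bool, what is visible of it) and "bbox" ([left, top, right, bottom] in pixels, round what is visible of it).
- bot.landmark_of(name, camera): "xy" ([column, row] in pixels: a listed point, or the origin of a listed thing).
The state is a dict: "clock": time; "joint_pos": joint angles; "qd": joint speeds; "joint_efforts": joint torques, N m; "position": TCP position; "orientation": TCP orientation; "wrist_force": force on the tool from outside, world axes, zero at the start; "moment": the same for the moment, N m; "finger_gap": opening from 0.0 (shut) to 1.0 (fully open); "finger_force": force on a finger pad.
Only numpy, scipy, OpenCV 4.12 (cv2) and the standard library are available. Lean on these libraries where they do the work, as an engineer would, in place of code of your own. Each camera call takes 0.05 s, during which the arm holds its last target. There are 200 camera calls.

TASK

Push the blue lever of the film viewer's iris ring around its arc, without pinching it, until its white line points squarely at the red dot. Only then push the green lamp button fully down and let it come up again, leaving the lever pointing at the red dot. Do not disturb the loose things on and around the viewer.

Things in the scene. Friction and masses are not known exactly. Their poses are not given: they have to be found in the camera images.
- viewer: Grey film viewer for weld radiographs, a fixed box: 330 mm deep (x), 420 mm wide (y), flat deck 85 mm above its origin. Its place and yaw differ from run to run. Origin: underside, directly below the centre of the iris ring; in its frame the box spans x -180 to +150 mm, y -210 to +210 mm; its -x side is the front, towards the robot.
- iris_center (a point): Centre of the round window, on the turning axis of the iris ring, at deck height. The aluminium ring is 168 mm outside diameter and 13 mm high, with a lever pointing outwards.
- iris (a joint): Angle of the iris ring about the vertical axis through iris_center, rad, counter-clockwise from above positive; at 0 the lever points to the viewer's front (-x of the viewer). Stops at -1.3 and +1.3. Stiff: it stays where it is left, and about 1.5 to 2.5 N across the lever moves it.
- lever_top (a point): Middle of the top of the lever's upright blue tab, 103 mm from the ring's axis, 44 mm above the deck. The tab is 30 mm long radially (88 to 118 mm from the axis) and 14 mm thick across, and stands on a flat arm 12 mm wide, whose underside is 4 mm above the deck. Below the tab's cheeks (under 11 mm above the deck) there is only the arm. A white line runs radially along the top of the tab. The point's x axis points radially outwards along the lever, z up.
- lever_line (a point): Outer end of the white line at the lever's foot, 119 mm from the ring's axis and 10 mm above the deck. Its x axis points radially outwards along the lever, z up: the lever points squarely at a dot when the dot's y in this frame is 0.
- dot_red: Red dot on the deck, fixed, 16 mm diameter, 3 mm high, about 140 mm from the ring's axis beyond the lever's reach: the mark to set. It lies about 25 to 62 degrees to either side of the viewer's front direction. A yellow, a white and a black dot lie in the other three places; they are not to be used. Origin: centre of its underside.
- lamp (a joint): Travel of the green lamp button, m: 0 up, 0.006 fully down. It springs back; fully down takes about 4 N.
- lamp_top (a point): Centre of the top of the round green lamp button (28 mm diameter, pressed straight down) in its black housing on the viewer's deck, near the front corner on the viewer's -y side.
- loupe: Loose black standing magnifier, 42 mm diameter, 40 mm tall, on the deck near the front corner on the viewer's +y side. Leave alone. Origin: centre of its underside.
- step_wedge: Loose steel step wedge on the rear of the deck, 22 x 110 mm, 5 to 21 mm high. Leave alone. Origin: centre of its underside.
- pipe_a: Loose welded pipe sample standing on the bench, 76 mm diameter, 150 mm tall. Leave alone. Origin: centre of its underside.
- pipe_b: Loose welded pipe sample standing on the bench, 60 mm diameter, 120 mm tall. Leave alone. Origin: centre of its underside.
- spray_can: Loose spray can standing on the bench, 60 mm diameter, 170 mm tall. Leave alone. Origin: centre of its underside.
- wire_brush: Loose brush lying on the bench. Leave alone.
- torch: Loose hand torch, black with a yellow head, 135 mm long, lying on the bench. Leave alone.

How it is judged:
By the outcome, as a careful person would: the job done as asked, in the order asked, and still so for the second after the job is handed in, with the robot touching nothing.
It also fails if it takes over 45 s, if anything falls off the work surface, if the arm or the gripper's body presses on something with over 40 N, if the wrist force passes 120 N, or if a joint passes its speed limit or range.

## Working session

There is one attempt and no reset: what is moved stays moved. The work goes in short steps, Python scripts to look and compute and a tool call to move; the robot and the scene stay as the last step left them, time stands still between calls to the robot, and variables do not carry over. Pictures are saved under pics/ and viewed, at most 10 in all, crops included, and the job is handed in when it is done.

Besides the shell and the picture viewer there is one more tool, called after "Call:" as name([rows], argument=value, ...), one row to a line, values as JSON. move_arm: Moves the arm, as the interface text tells. Its arguments: {"type":"object","properties":{"series":{"type":"array","items":{"type":"array"}},"jaw":{"type":"number"},"newtons":{"type":"number"}},"required":["series"]}

```bash
mkdir -p pics
cat > h.py <<'E'
import numpy as np, cv2
from rig import bot
def ray(im,xy):
    x=(np.array(xy,float)-[im['cx'],im['cy']])/[im['fx'],im['fy']]
    d=np.array([x[0],x[1],1.0]); R=np.array(im['R']); t=np.array(im['t'])
    return -R.T@t, R.T@(d/np.linalg.norm(d))
def atz(im,xy,z):
    o,d=ray(im,xy); return o+d*(z-o[2])/d[2]
def tri(rs):
    A=np.zeros((3,3));b=np.zeros(3)
    for o,d in rs:
        P=np.eye(3)-np.outer(d,d);A+=P;b+=P@o
    X=np.linalg.solve(A,b); return X,[np.linalg.norm((np.eye(3)-np.outer(d,d))@(X-o)) for o,d in rs]
E
python3 - <<'E'
from h import *
ims={c:bot.get_image(c) for c in('top','scene')}
cv2.imwrite('pics/a.png',ims['top']['img'][:,:,::-1]);cv2.imwrite('pics/b.png',ims['scene']['img'][:,:,::-1])
zs=dict(iris_center=.085,lever_top=.129,lever_line=.095,dot_red=.085,lamp_top=None,loupe=.085,step_wedge=.085,pipe_a=0,spray_can=0,torch=0,wire_brush=0,viewer=0)
for n,z in zs.items():
    rs=[]
    for c in ims:
        for l in bot.landmark_of(n,c)[:2]:
            print(n,c,np.round(l['xy'],1),round(l['score'],2), np.round(atz(ims[c],l['xy'],z if z is not None else .1),4))
        l=bot.landmark_of(n,c)
        if l: rs.append(ray(ims[c],l[0]['xy']))
    if len(rs)>1: X,e=tri(rs);print('   tri',X.round(4),np.round(e,4))
print(bot.state())
E
```

```text
iris_center top [300.7 132.9] 0.85 [ 0.6738 -0.0879  0.085 ]
iris_center scene [276.3 226.8] 0.92 [ 0.6843 -0.0914  0.085 ]
   tri [ 0.6791 -0.0869  0.0749] [0.0033 0.0033]
lever_top top [299.1 165.2] 0.88 [ 0.5697 -0.0795  0.129 ]
lever_top scene [250.4 210.2] 0.74 [ 0.5823 -0.0911  0.129 ]
   tri [ 0.5745 -0.0798  0.1107] [0.002 0.002]
lever_line top [294.7 171.9] 0.93 [ 0.5558 -0.0692  0.095 ]
lever_line top [299.1 142.5] 0.23 [ 0.6427 -0.0823  0.095 ]
lever_line scene [242.7 212. ] 0.68 [ 0.5483 -0.0868  0.095 ]
   tri [ 0.5508 -0.0744  0.0842] [0.008 0.008]
dot_red top [267.8 168.8] 0.58 [0.566  0.0088 0.085 ]
dot_red top [298.3 131.4] 0.38 [ 0.6783 -0.0808  0.085 ]
dot_red scene [276.8 240.9] 0.66 [ 0.7094 -0.1467  0.085 ]
dot_red scene [234. 134.] 0.24 [0.3306 0.2834 0.085 ]
   tri [ 0.6278  0.0162 -0.1941] [0.0189 0.0189]
lamp_top top [347.  187.5] 0.53 [ 0.5104 -0.2196  0.1   ]
lamp_top top [283.2  88.7] 0.42 [ 0.8031 -0.0355  0.1   ]
lamp_top scene [218.5 237.5] 0.48 [ 0.5207 -0.2261  0.1   ]
   tri [ 0.5139 -0.2204  0.0876] [0.0025 0.0025]
loupe top [235. 161.] 0.45 [0.588
[... 1279 characters left out ...]
{'clock': 2.5, 'joint_pos': array([ 1.28079873,  0.68911107, -0.19460198,  1.56532837,  0.15734541,
        0.90252092, -0.21512486]), 'qd': array([0.00111899, 0.00096628, 0.00111902, 0.00160853, 0.00016721,
       0.00020892, 0.00028212]), 'joint_efforts': array([-1.59786305e-04, -5.27485228e+01, -1.26717411e+00, -1.53743577e+01,
       -5.18280873e-02, -6.46920143e-04,  3.07373455e-05]), 'position': array([ 0.19886908, -0.59251849,  0.25772828]), 'orientation': array([3.14156883e+00, 2.93492501e-05, 3.23828253e-01]), 'wrist_force': array([ 0.20895221,  0.834044  , -0.26098472]), 'moment': array([-0.00027801, -0.0024375 ,  0.06330749]), 'finger_force': 0.0, 'finger_gap': 0.9992567719064631}
```

View pictures.

```bash
python3 -c "
import cv2
a=cv2.imread('pics/a.png')[60:240,200:400];cv2.imwrite('pics/a2.png',cv2.resize(a,None,fx=4,fy=3.3*4/3.3*0.83,interpolation=3) if 0 else cv2.resize(a,(660,594),interpolation=2))"
```

```text
(no output)
```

View pics/a2.png

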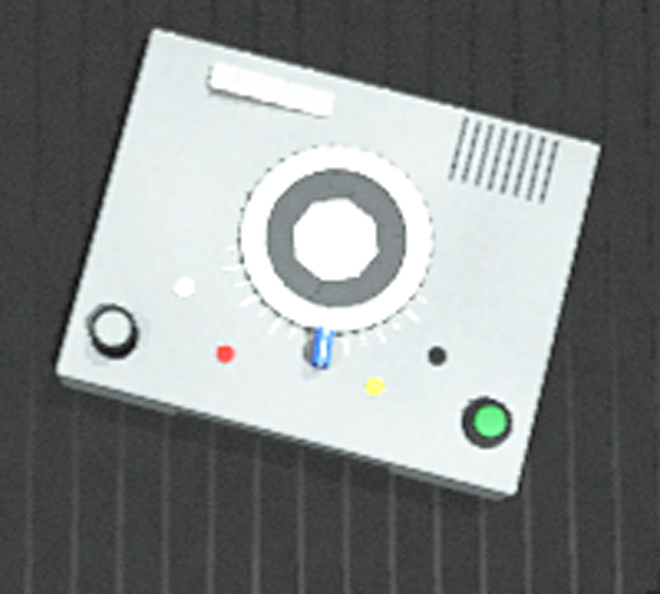

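View pics/b.png

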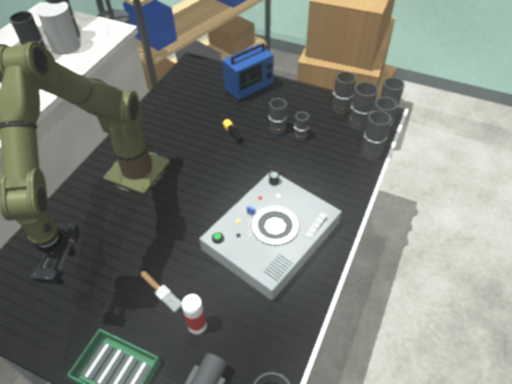

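Call:
move_arm([
  [[2, -1.4, 0], 0.05],
  [[6, -4.2, 0], 0.1],
  [[10, -7, 0.2], 0.15],
  [[14, -9.8, 0.3], 0.2],
  [[18, -12.6, 0.4], 0.25],
  [[22, -15.4, 0.5], 0.3],
  [[26, -18.2, 0.6], 0.35],
  [[30, -21, 0.7], 0.4],
  [[34, -23.8, 0.8], 0.4],
  [[38, -26.6, 0.8], 0.4],
  [[42, -29.4, 0.8], 0.4],
  [[46, -32.2, 0.8], 0.4],
  [[48.5, -34, 0.8], 0.4],
  [[49.9, -35.2, 0.8], 0.4],
  [[49.9, -35.2, 0.8], 0.4],
  [[49.9, -35.2, 0.8], 0.4],
], jaw=0)

```text
clock: 4.1
position: [0.5594, -0.1008, 0.2496]
orientation: [3.141, 0.001, -0.076]
wrist_force: [-0.7, 0.1, 0.1]
finger_gap: 0.503
finger_force: 0.0
```

```bash
cat >> h.py <<'E'
def fray(im,xy):
    x=(np.array(xy,float)-[im['cx'],im['cy']])/[im['fx'],im['fy']]
    r=np.linalg.norm(x); d=np.r_[np.sin(r)*x/max(r,1e-9),np.cos(r)]
    R=np.array(im['R']); return -R.T@np.array(im['t']),R.T@d
def fatz(im,xy,z):
    o,d=fray(im,xy); return o+d*(z-o[2])/d[2]
E
python3 - <<'E'
from h import *
im=bot.get_image('wrist');cv2.imwrite('pics/w1.png',im['img'][:,:,::-1])
for n,z in dict(iris_center=.085,lever_top=.129,lever_line=.095,dot_red=.086,lamp_top=.1).items():
    for l in bot.landmark_of(n,'wrist')[:2]: print(n,np.round(l['xy'],1),round(l['score'],2),fatz(im,l['xy'],z).round(4))
s=bot.state();print(s['clock'],s['position'],s['orientation'],s['finger_gap'])
E
```

```text
iris_center [233.4  68.1] 0.67 [ 0.6748 -0.0891  0.085 ]
iris_center [231.8 190.2] 0.5 [ 0.5527 -0.0765  0.085 ]
lever_top [224.1 182.5] 0.83 [ 0.5737 -0.0752  0.129 ]
lever_line [229.9 190.5] 0.79 [ 0.5556 -0.0757  0.095 ]
dot_red [152.1 180.2] 0.58 [0.5708 0.0069 0.086 ]
lamp_top [373.5 223.4] 0.75 [ 0.5089 -0.2247  0.1   ]
4.4 [ 0.55944903 -0.10130933  0.2498233 ] [ 3.14110418e+00  1.11990277e-04 -7.81594531e-02] 0.49694283220449537
```

View pics/w1.png

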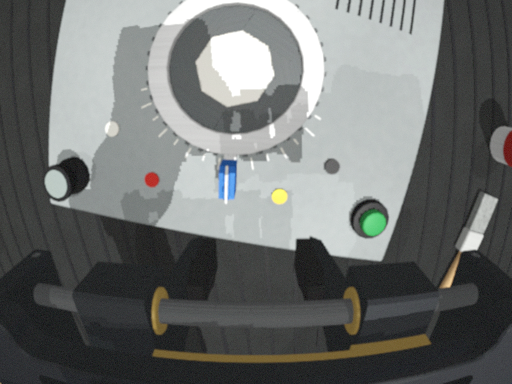

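Call:
move_arm([
  [[0.3, -1.3, 1.0], 0.02],
  [[0.7, -2.6, 4.0], 0.04],
  [[0.7, -2.6, 7.5], 0.04],
  [[0.7, -2.6, 10], 0.04],
  [[0.7, -2.6, 12], 0.04],
  [[0.7, -2.6, 13], 0.04],
  [[0.7, -2.6, 13], 0.04],
  [[0.7, -2.6, 13], 0.04],
])

```text
clock: 5.2
position: [0.5694, -0.075, 0.1204]
orientation: [3.141, -0.001, -0.117]
wrist_force: [0.6, -0.1, -0.1]
finger_gap: 0.497
finger_force: 0.0
```

```bash
cat > look.py <<'E'
from h import *
import sys
im=bot.get_image('wrist');cv2.imwrite(f'pics/{sys.argv[1]}.png',im['img'][:,:,::-1])
P={}
for n,z in dict(iris_center=.085,lever_top=.129,lever_line=.095,dot_red=.086).items():
    for l in bot.landmark_of(n,'wrist')[:1]:
        P[n]=fatz(im,l['xy'],z);print(n,np.round(l['xy'],1),round(l['score'],2),P[n].round(4))
C=np.array([.675,-.089]); 
for n in P:
    if n!='iris_center': d=P[n][:2]-C;print(n,'ang',np.degrees(np.arctan2(d[1],d[0])).round(1),'r',np.hypot(*d).round(4))
s=bot.state();print(s['clock'],s['position'],s['orientation'],s['finger_gap'],s['wrist_force'])
E
python3 look.py w2
```

```text
iris_center [262.   58.5] 0.78 [ 0.6739 -0.0912  0.085 ]
lever_top [257.1 271.7] 0.93 [ 0.5751 -0.0768  0.129 ]
dot_red [131.6 251.1] 0.61 [0.5697 0.0066 0.086 ]
lever_top ang 173.1 r 0.1006
dot_red ang 137.8 r 0.1423
5.45 [ 0.56944783 -0.07476587  0.12059977] [ 3.14159189e+00 -1.70755647e-03 -1.16279448e-01] 0.5026144676644246 [ 0.45579201 -0.93005875  0.72372002]
```

View pics/w2.png

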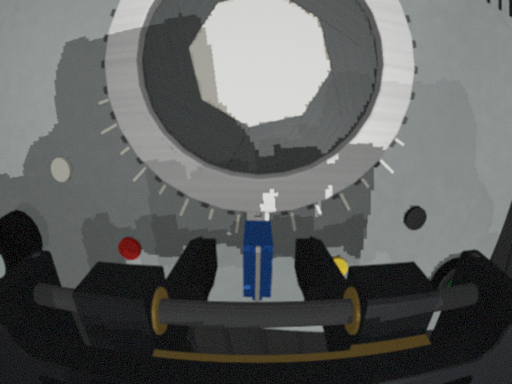

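Call:
move_arm([
  [[0, -0.6, 0], 0],
  [[0, -1.1, 0], 0],
  [[0, -1.5, 0], 0],
  [[0.1, -2.03, 0], 0.05],
  [[0.22, -2.55, 0], 0.1],
  [[0.37, -3.06, 0], 0.15],
  [[0.55, -3.57, 0], 0.2],
  [[0.75, -4.07, 0], 0.25],
  [[0.98, -4.56, 0], 0.3],
  [[1.23, -5.03, 0], 0.35],
  [[1.5, -5.49, 0], 0.4],
  [[1.8, -5.94, 0], 0.45],
  [[2.11, -6.37, 0], 0.5],
  [[2.11, -6.37, 0], 0.5],
  [[2.11, -6.37, 0], 0.5],
])

```text
clock: 6.95
position: [0.5971, -0.0132, 0.1196]
orientation: [3.142, 0.0, -0.614]
wrist_force: [0.5, 0.3, 0.3]
finger_gap: 0.497
finger_force: 0.0
```

```bash
python3 look.py w3
```

```text
iris_center [288.8  55.1] 0.89 [ 0.6748 -0.09    0.085 ]
lever_top [286.6 272.3] 0.7 [ 0.5936 -0.0289  0.129 ]
lever_line [279.4 266.1] 0.61 [ 0.5792 -0.0184  0.095 ]
dot_red [252.6 286.3] 0.78 [0.5711 0.0071 0.086 ]
lever_top ang 143.5 r 0.1012
lever_line ang 143.6 r 0.119
dot_red ang 137.2 r 0.1416
7.2 [ 0.59705629 -0.01388254  0.119685  ] [ 3.14156459e+00  2.69571150e-04 -6.15983528e-01] 0.4998388956571079 [-0.38600915  0.06116842  0.01699299]
```

View pics/w3.png

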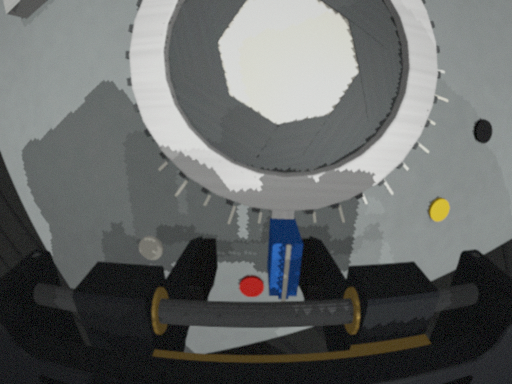

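Call:
move_arm([
  [[0.05, -0.27, 0], 0.025],
  [[0.1, -0.53, 0], 0.05],
  [[0.16, -0.8, 0], 0.075],
  [[0.22, -1.06, 0], 0.1],
  [[0.22, -1.06, 0], 0.1],
  [[0.22, -1.06, 0], 0.1],
])

```text
clock: 7.8
position: [0.6055, -0.0059, 0.1197]
orientation: [-3.141, -0.0, -0.716]
wrist_force: [-0.6, -0.8, 0.4]
finger_gap: 0.499
finger_force: 0.0
```

```bash
python3 look.py w4; python3 look.py w4b
```

```text
lever_top [289.5 272.3] 0.88 [ 0.5996 -0.022   0.129 ]
lever_line [280.4 265.6] 0.85 [ 0.5872 -0.0098  0.095 ]
dot_red [276.8  70.4] 0.59 [ 0.6729 -0.0796  0.086 ]
lever_top ang 138.4 r 0.1009
lever_line ang 138.0 r 0.1183
dot_red ang 102.6 r 0.0097
8.05 [ 0.60528362 -0.00635107  0.11973214] [-3.14128294e+00 -1.13313686e-04 -7.16070441e-01] 0.49664360274465386 [-0.35882815 -0.66575219  0.2344537 ]
iris_center [286.1  53.5] 0.9 [ 0.6765 -0.09    0.085 ]
lever_top [288. 273.] 0.87 [ 0.5994 -0.0216  0.129 ]
lever_line [280.4 265.6] 0.85 [ 0.5869 -0.0102  0.095 ]
dot_red [273.3 290.9] 0.49 [0.5695 0.0089 0.086 ]
lever_top ang 138.3 r 0.1013
lever_line ang 138.2 r 0.1183
dot_red ang 137.1 r 0.1439
8.3 [ 0.60517024 -0.00645793  0.11971104] [ 3.14158798e+00 -4.16713210e-05 -7.16132059e-01] 0.5001000072824794 [-0.40562779 -0.99005099 -0.63207373]
```

Call:
move_arm([
  [[0.02, -0.1, 0], 0.009],
  [[0.04, -0.19, 0], 0.018],
  [[0.04, -0.19, 0], 0.018],
  [[0.04, -0.19, 0], 0.018],
  [[0.04, 0.4, 0], 0.018],
  [[0.04, 1.2, 0], 0.018],
  [[0.04, 1.3, -1], 0.018],
  [[0.04, 1.3, -4], 0.018],
  [[-1, 1.3, -8], 0.018],
  [[-3, 1.3, -10], 0.018],
  [[-3, 1.3, -10], 0.018],
  [[-3, 1.3, -10], 0.018],
])

```text
clock: 9.5
position: [0.5742, 0.0035, 0.2204]
orientation: [-3.14, -0.001, -0.734]
wrist_force: [0.6, -0.3, -0.4]
finger_gap: 0.499
finger_force: 0.0
```

```bash
python3 look.py w5
python3 - <<'E'
from h import *
im=bot.get_image('wrist');I=im['img'];hsv=cv2.cvtColor(I,cv2.COLOR_RGB2HSV)
red=((hsv[...,0]<8)|(hsv[...,0]>172))&(hsv[...,1]>150)&(hsv[...,2]>80)
n,l,st,ce=cv2.connectedComponentsWithStats(red.astype(np.uint8))
for i in range(1,n):
    if st[i,4]>15: print('red',ce[i].round(1),st[i,4],fatz(im,ce[i],.087).round(4))
bl=(abs(hsv[...,0].astype(int)-112)<12)&(hsv[...,1]>120)
ys,xs=np.nonzero(bl);print('blue',xs.min(),xs.max(),ys.min(),ys.max())
x0,y0=int(xs.mean()),int(ys.mean())
cv2.imwrite('pics/w5c.png',cv2.resize(I[max(0,y0-130):y0+70,max(0,x0-130):x0+130,::-1],None,fx=3,fy=3,interpolation=2))
l=bot.landmark_of('lamp_top','wrist');print([(k['xy'],k['score'],fatz(im,k['xy'],.1)) for k in l[:2]])
E
```

```text
iris_center [256.7  39.1] 0.67 [ 0.6756 -0.0894  0.085 ]
lever_top [254.9 165.7] 0.67 [ 0.5998 -0.0191  0.129 ]
dot_red [255.9 163.3] 0.59 [ 0.5937 -0.0147  0.086 ]
lever_top ang 137.1 r 0.1027
dot_red ang 137.6 r 0.1101
9.75 [0.57383079 0.0027883  0.21869718] [ 3.14008859e+00  7.66530620e-04 -7.34987735e-01] 0.5037399722392341 [-0.47723641 -0.21595743 -0.26872601]
red [252.6 196.9] 204 [0.572  0.0074 0.087 ]
blue 2 511 77 383
[([475.5, 94.6], 0.58, array([ 0.50662486, -0.22989291,  0.1       ]))]
```

View pics/w5c.png

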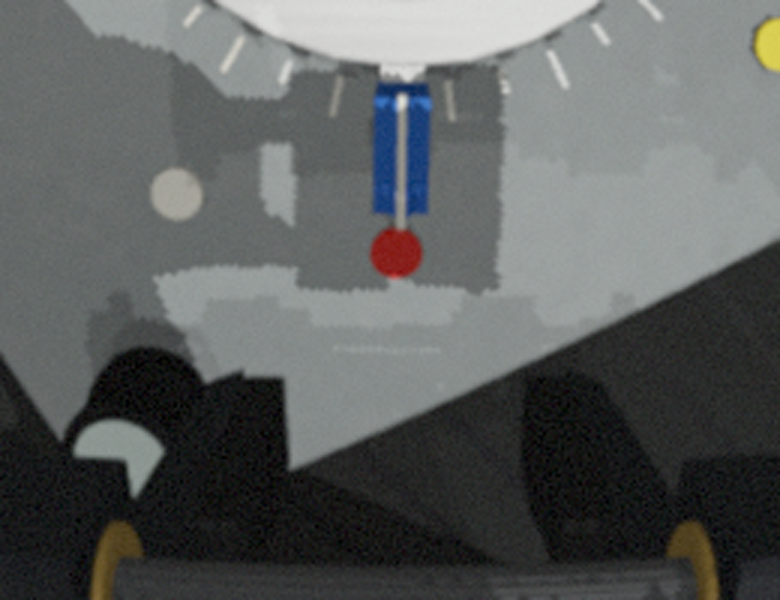

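Call:
move_arm([
  [[1, 2, 0], -0.05],
  [[3, 6, 0], -0.15],
  [[5, 10, 0], -0.25],
  [[7, 14, 0], -0.35],
  [[9, 18, 0], -0.43],
  [[10, 20, 0], -0.48],
  [[10.5, 21.3, 0.5], -0.48],
  [[10.5, 21.3, 1], -0.48],
  [[10.5, 21.3, 1], -0.48],
  [[10.5, 21.3, 1], -0.48],
], jaw=1, newtons=10)

```text
clock: 10.85
position: [0.51, -0.2226, 0.2093]
orientation: [-3.14, 0.001, -0.251]
wrist_force: [-0.3, -0.5, -0.3]
finger_gap: 0.005
finger_force: 0.0
```

Run:
```python
from h import *
im=bot.get_image('wrist');I=im['img'];hsv=cv2.cvtColor(I,cv2.COLOR_RGB2HSV)
g=(abs(hsv[...,0].astype(int)-65)<18)&(hsv[...,1]>110)&(hsv[...,2]>60)
n,l,st,ce=cv2.connectedComponentsWithStats(g.astype(np.uint8))
for i in range(1,n):
    if st[i,4]>60: print('green',ce[i].round(1),st[i],fatz(im,ce[i],.105).round(4))
cv2.imwrite('pics/w6.png',I[:,:,::-1])
l=bot.landmark_of('lamp_top','wrist');print([(k['xy'],k['score'],fatz(im,k['xy'],.105)) for k in l[:2]])
s=bot.state();print(s['clock'],s['position'],s['orientation'],s['finger_gap'])
```

```text
green [255.2 199.5] [239 182  34  35 913] [ 0.5124 -0.2232  0.105 ]
[([253.8, 201.4], 0.84, array([ 0.51107305, -0.22174154,  0.105     ]))]
10.95 [ 0.51007633 -0.22317513  0.20964859] [-3.14082039e+00 -6.54929488e-05 -2.51466945e-01] 0.009887523476495066
```

View pics/w6.png

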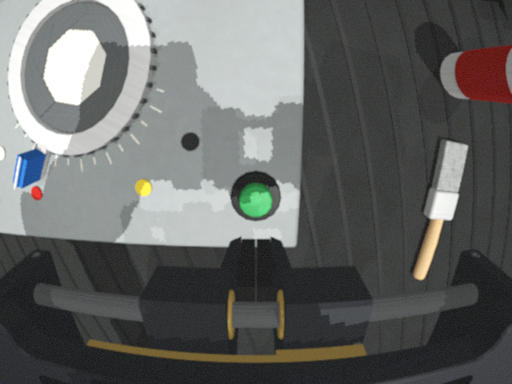

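Call:
move_arm([
  [[0.1, 0, 2], 0],
  [[0.2, 0, 4.5], 0],
  [[0.2, 0, 6.5], 0],
  [[0.2, 0, 7.5], 0],
  [[0.2, 0, 7.5], 0],
])

```text
clock: 11.45
position: [0.5109, -0.2245, 0.1338]
orientation: [-3.141, 0.002, -0.253]
wrist_force: [0.0, -0.5, 0.5]
finger_gap: 0.002
finger_force: 0.0
```

Call:
move_arm([
  [[0, 0, 0.3], 0],
  [[0, 0, 0.5], 0],
  [[0, 0, 0.5], 0],
])

```text
clock: 11.75
position: [0.5115, -0.2257, 0.1302]
orientation: [3.141, -0.001, -0.254]
wrist_force: [0.1, 0.9, 0.7]
finger_gap: 0.007
finger_force: 0.0
```

Call:
move_arm([
  [[0, 0, 0.3], 0],
  [[0, 0, 0.4], 0],
  [[0, 0, 0.4], 0],
])

```text
clock: 12.05
position: [0.5114, -0.2257, 0.1258]
orientation: [3.141, -0.001, -0.254]
wrist_force: [-0.5, -0.3, 1.6]
finger_gap: 0.006
finger_force: 0.7
```

Call:
move_arm([
  [[0, 0, 0.1], 0],
  [[0, 0, 0.2], 0],
  [[0, 0, 0.2], 0],
])

```text
clock: 12.35
position: [0.5114, -0.2257, 0.1238]
orientation: [3.141, -0.001, -0.254]
wrist_force: [0.8, -0.3, 1.6]
finger_gap: 0.006
finger_force: 1.1
```

Call:
move_arm([
  [[0, 0, 0.1], 0],
  [[0, 0, 0.2], 0],
  [[0, 0, 0.2], 0],
])

```text
clock: 12.65
position: [0.5114, -0.2257, 0.1218]
orientation: [3.141, -0.001, -0.254]
wrist_force: [1.4, -1.7, 3.6]
finger_gap: 0.006
finger_force: 1.6
```

Call:
move_arm([
  [[0, 0, 0.1], 0],
  [[0, 0, 0.2], 0],
  [[0, 0, 0.2], 0],
])

```text
clock: 12.95
position: [0.5114, -0.2257, 0.1204]
orientation: [3.141, -0.001, -0.254]
wrist_force: [-0.1, 0.6, 8.5]
finger_gap: 0.005
finger_force: 4.4
```

Call:
move_arm([
  [[0, 0, 0.05], 0],
  [[0, 0, 0.1], 0],
  [[0, 0, 0.1], 0],
  [[0, 0, 0.1], 0],
])

```text
clock: 13.35
position: [0.5115, -0.2257, 0.1203]
orientation: [3.141, -0.001, -0.254]
wrist_force: [-1.5, 0.9, 16.1]
finger_gap: 0.007
finger_force: 8.1
```

Call:
move_arm([
  [[0, 0, -0.5], 0],
  [[0, 0, -1.5], 0],
  [[0, 0, -4], 0],
  [[0, 0, -8], 0],
  [[-1, -4, -11], 0.05],
  [[-1, -8, -13], 0.1],
  [[-1, -12, -13], 0.1],
  [[-1, -15, -13], 0.1],
  [[-1, -15, -13], 0.1],
  [[-1, -15, -13], 0.1],
])

```text
clock: 14.35
position: [0.5386, -0.0774, 0.2485]
orientation: [3.141, 0.001, -0.353]
wrist_force: [0.3, -1.0, 0.1]
finger_gap: 0.005
finger_force: 0.0
```

```bash
python3 look.py w7
python3 - <<'E'
import cv2
I=cv2.imread('pics/w7.png');cv2.imwrite('pics/w7c.png',cv2.resize(I[20:270,150:400],(600,600),interpolation=2))
E
```

```text
iris_center [218.5  49.4] 0.87 [ 0.6755 -0.0908  0.085 ]
lever_top [167.6 153.5] 0.74 [ 0.6012 -0.0202  0.129 ]
lever_line [173.1 162.2] 0.55 [ 0.589  -0.0101  0.095 ]
dot_red [170.9 181.1] 0.54 [0.5708 0.0036 0.086 ]
lever_top ang 137.0 r 0.1008
lever_line ang 137.4 r 0.1167
dot_red ang 138.4 r 0.1394
14.6 [ 0.53870567 -0.07945193  0.24864889] [ 3.14071531e+00  3.39691772e-04 -3.56821471e-01] 0.0049967959183318976 [ 0.73112169 -0.34483083 -0.77383627]
```

View pics/w7c.png

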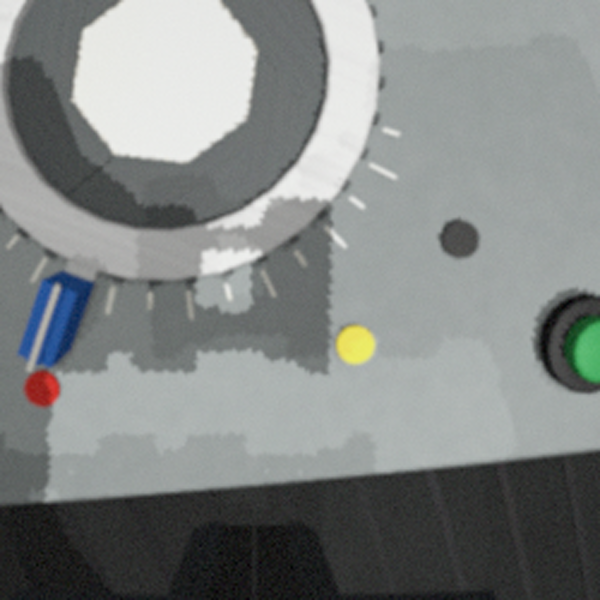

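The lever still points at the red dot (crop pixel 42,388). The button is up again and the arm is clear.

```bash
python3 -c "
from rig import bot
print(bot.sign_off())"
```

```text
the job is handed in; nothing more can be done
None
```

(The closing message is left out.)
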